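Set the brush machine to full speed and start it

TASK

At the grey control box with the red handle, push the handle with a fingertip away from you along its slot, past the half-way detent, right to the second stop at the far end so that it stays there; then press that box's green button fully down and let it come back up. Only push and press: do not pinch the handle or pick anything up, and leave the black-handled box and the things lying about as they are.

Things in the scene. Friction and masses are not known exactly. Their poses are not given: they have to be found in the camera images.
- red_box: grey control box with the red handle, fixed to the table, 200 (x) x 130 (y) x 70 mm high; origin under its centre. Its own +x axis is the way in which the handle slides (roughly away from the robot, turned by up to 0.4 rad). Down the middle of its top: the slot and handle in the near part, the green button 68 mm to +x of the centre
- red_lever (a joint): how far the red handle has slid along its box's +x, m: 0 = off (near end of the slot), 0.032 = first detent, 0.064 = second stop (far end of the slot). It is sprung over two crests, at about 0.0145 and 0.0495: let go short of a crest it springs back to the detent behind, past it it snaps on; it stays by itself at 0, 0.032 and 0.064. Pushing it up to a crest takes about 6 N; beyond the crest it runs ahead by itself
- red_handle (a point): centre of the red T-handle, moving with it: a crossbar 100 mm wide (along the box's y, across the slot), 16 mm thick (along x), 22 mm high, on a thin stem; its centre is 107 mm above the table and 37 mm above the box top. Axes as the box's
- red_button (a joint): how far the green button on the red-handled box is pressed, m: 0 = up, 0.006 = fully down; spring return, 4 N fully down
- red_button_top (a point): centre of the top face of that button, which is 24 mm across; it is pressed straight down
- black_box: grey control box with the black handle, fixed to the table, 200 (x) x 130 (y) x 70 mm high; origin under its centre. Its own +x axis is the way in which the handle slides (roughly away from the robot, turned by up to 0.4 rad). Down the middle of its top: the slot and handle in the near part, the green button 68 mm to +x of the centre
- black_lever (a joint): how far the black handle has slid along its box's +x, m: 0 = off (near end of the slot), 0.032 = first detent, 0.064 = second stop (far end of the slot). It is sprung over two crests, at about 0.0145 and 0.0495: let go short of a crest it springs back to the detent behind, past it it snaps on; it stays by itself at 0, 0.032 and 0.064. Pushing it up to a crest takes about 6 N; beyond the crest it runs ahead by itself
- black_handle (a point): centre of the black T-handle, moving with it: a crossbar 100 mm wide (along the box's y, across the slot), 16 mm thick (along x), 22 mm high, on a thin stem; its centre is 107 mm above the table and 37 mm above the box top. Axes as the box's
- black_button (a joint): how far the green button on the black-handled box is pressed, m: 0 = up, 0.006 = fully down
- polish_tin: round steel shoe-polish tin with a red lid, 64 mm across, 25 mm high, lying between the two control boxes; origin under its centre
- brown_shoe: dark brown shoe, 270 mm long, 85 mm wide, 122 mm high, standing left of the boxes; origin under its middle
- shoe_brush: wooden shoe brush, 160 x 50 x 44 mm, bristles down, right of the boxes; origin under its centre
- last: pale wooden shoe last, 240 x 70 x 75 mm, on the right; origin under its middle
- cleaner: amber bottle, 60 mm across, 150 mm high, beyond the boxes; origin under its centre

How it is judged:
On the way, in this order (a step that is already met when the one before it is completed fails the run):
1. the red handle is at its second stop (value of joint red_lever above 0.06 m), for 0.3 s.
2. the green button is pressed down (value of joint red_button above 0.0045 m), for 0.1 s.
At the end, for the whole second after the job is handed in: The red handle rests within 4 mm of its second stop and the green button has come back up (within 1.5 mm); the black handle is within 4 mm of off and its button up; every loose thing is within 25 mm of where it was and at rest (value of joint red_lever above 0.06 m and value of joint each of red_button, black_button below 0.0015 m and value of joint black_lever below 0.004 m and distance of each of polish_tin, brown_shoe, shoe_brush, last, cleaner from where it was at the start of the episode below 0.025 m and linear speed of each of polish_tin, brown_shoe, shoe_brush, last, cleaner below 0.02 m/s); the robot touches nothing.
It fails at once if the green button is pressed before the red handle is at its second stop (value of joint red_button above 0.003 m and value of joint red_lever below 0.058 m).
It fails at once if the red handle is pinched: pressed on its near and far faces at once (contact force between the fingers and red_lever_c1 above 2 N and contact force between the fingers and red_lever_c2 above 2 N).
It fails at once if the black-handled box is operated (value of joint black_lever above 0.006 m or value of joint black_button above 0.003 m).
It fails at once if a loose thing is lifted, carried or pushed more than 25 mm from its place (distance of any of polish_tin, brown_shoe, shoe_brush, last, cleaner from where it was at the start of the episode above 0.025 m).
It also fails if it takes over 42 s, if anything falls off the work surface, if the arm or the gripper's body presses on something with over 40 N, if the wrist force passes 120 N, or if a joint passes its speed limit or range.

ROBOT

A 7-joint arm with a two-finger parallel gripper is mounted at the origin on the work surface. World frame = base frame: x ahead of the robot, y to its left, z up, the work surface at z = 0. Lengths are in m, angles in rad, forces in N, time in s.
With the tool pointing down it reaches from about 0.425 to 0.875 m from the base axis. Payload 4.7 kg.
Tool frame: the origin (TCP) lies at the very end of the fingers, on their centre line; the grasp point (between the pads) lies behind it (bot.hold_point_z is the z of the grasp point in the tool frame, in m); z points along the fingers, y is the line along which they close (so a half turn about z gives the same grasp; the last joint's range is limited). The gripper opens to 87 mm and grips with 3 to 60 N. Pads are 19 mm wide; open, the fingers measure 117 mm over their backs; the gripper's body (75 mm by 190 mm) begins 51 mm behind the grasp point.
Start: joints at [1.317, 0.321, -0.07, 1.45, 0.023, 1.371, -0.057], TCP at [0.172, -0.627, 0.223] pointing down, gripper open.
Joint ranges: [-2.86, 2.86], [-0.3, 2.09], [-1.38, 1.24], [0.06, 2.45], [-1.56, 4.7], [0.09, 2.05], [-2.69, 2.69]. Speed limits (rad/s): [2.57, 2.57, 3.14, 3.14, 3.14, 3.14, 3.14].

INTERFACE

Orientations are given as a 3x3 rotation matrix whose columns are the frame's x, y, z axes.
In Python, from workcell import telemetry, get_image, camera_params, workorder, bot gives the robot as it stands.
- The arm moves only by the tool step_arm, never from a script. Its argument "rows" is a list that holds one entry, the list of rows, each a list of 6 numbers: the shift along the tool's x, y, z in units of 250 mm (1.0 is 250 mm), then the turn, a rotation vector about the tool's x, y, z in units of 180 degrees (1.0 is 180 degrees). In form: [[[x, y, z, rx, ry, rz], ...]]. A call has 1 to 8 rows; each row is the pose to reach, as a shift and turn from the pose commanded when the call began, along the tool's axes at that moment, turning the shorter way round; what a row does not reach only later rows make up. A row lasts 1/10 s, in which the tool goes at most 50 mm and 8.59 degrees, less where a joint would pass 70% of its speed; a pose out of reach is approached as far as the arm can. A call with a number of a shift or a turn outside -1 to 1 is refused whole. A call with a gripper value outside its range is refused whole. "jaw" is the closure, from -1 (fully open) to 1 (shut), so that 0 is half open, set as the call begins (left out, the last holds). The fingers move at their own pace and stop on an object; "squeeze" is the grip in N (left out, the last holds). Time passes only in rows, so rows that repeat a pose let the fingers close. It gives the time, the measured TCP pose, the force, the opening and the grip force at its end, in the units of the state.
- telemetry.observe(): the state, without advancing time (a new reading comes with each control period).
- get_image(name): name is "scene" or "top"; returns (picture, depth): 420x560x3 uint8, red, green, blue; 420x560 float32, m along the optical axis (not along the pixel's ray), 0 where there is no reading.
- camera_params(name): a dict with "camera_matrix" (3x3 intrinsics, pixels), "R" (3x3) and "t" (3): a world point X has camera coordinates R X + t. Camera axes: x right, y down, z forward; pixel columns grow to the right and rows downward; lengths in m; the calibration is good to about 2 mm. A picture is of the moment at which its call begins. camera_params takes no time and is no camera call.
- workorder.hand_in(): hands the job in; it is judged then, once.
The state is a dict: "clock": time; "qpos": joint angles; "joint_vel": joint speeds; "tau": joint torques, N m; "ee_pos": TCP position; "orientation": TCP orientation; "wrist_force": force on the tool from outside, world axes, zero at the start; "ft_torque": the same for the moment, N m; "grip_width": finger opening in m; "grasp_force": force on a finger pad.
Only numpy, scipy, OpenCV 4.12 (cv2) and the standard library are available. Lean on these libraries where they do the work, as an engineer would, in place of code of your own. Each camera call takes 0.05 s, during which the arm holds its last target. There are 200 camera calls.

## Working session

There is one attempt and no reset: what is moved stays moved. The work goes in short steps, Python scripts to look and compute and a tool call to move; the robot and the scene stay as the last step left them, time stands still between calls to the robot, and variables do not carry over. Pictures are saved under pics/ and viewed, at most 10 in all, crops included, and the job is handed in when it is done.

Besides the shell and the picture viewer there is one more tool, called after ">>>" as name(argument=value, ...) on one line, values as JSON. step_arm: Moves the arm, as the interface text tells. Shifts and turns lie within -1 to 1; 1 stands for 250 mm of shift or 180 degrees of turn. Its arguments: {"type":"object","properties":{"rows":{"type":"array"},"jaw":{"type":"number"},"squeeze":{"type":"number"}},"required":["rows"]}

```bash
mkdir -p pics
python3 - <<'E'
from workcell import telemetry,get_image,camera_params,bot
import numpy as np,cv2
for n in("scene","top"):
    p,d=get_image(n);c=camera_params(n);np.savez(n+'.npz',p=p,d=d,K=c['camera_matrix'],R=c['R'],t=c['t'])
    cv2.imwrite(f'pics/{n}1.png',p[:,:,::-1]);print(n,-np.array(c['R']).T@c['t'])
s=telemetry.observe();print(s,bot.hold_point_z)
E
```

```text
scene [ 1.49570408 -0.37698437  0.77544838]
top [0.43854014 0.02859422 1.24213371]
{'clock': 0.1, 'qpos': array([ 1.31710844,  0.32175495, -0.07006423,  1.45155437,  0.02261958,
        1.37082326, -0.05687073]), 'joint_vel': array([-0.00089273, -0.00035455,  0.00081006, -0.00541511,  0.00139234,
       -0.00018183, -0.00082798]), 'tau': array([-5.93198965e-04, -4.92573774e+01, -4.06093905e-01, -3.13401997e+01,
       -6.42250967e-02,  3.94282106e-02,  7.34303831e-05]), 'ee_pos': array([ 0.17178908, -0.62636427,  0.22156611]), 'orientation': array([[ 9.64347530e-01,  2.64638444e-01, -5.78948150e-04],
       [ 2.64639050e-01, -9.64346117e-01,  1.65536672e-03],
       [-1.20232725e-04, -1.74956110e-03, -9.99998462e-01]]), 'wrist_force': array([-0.49164612,  0.38549617,  0.07650335]), 'ft_torque': array([ 0.00082262, -0.0203752 ,  0.0170906 ]), 'grasp_force': 0.0, 'grip_width': 0.0869876577312456} -0.0187
```

View pics/scene1.png

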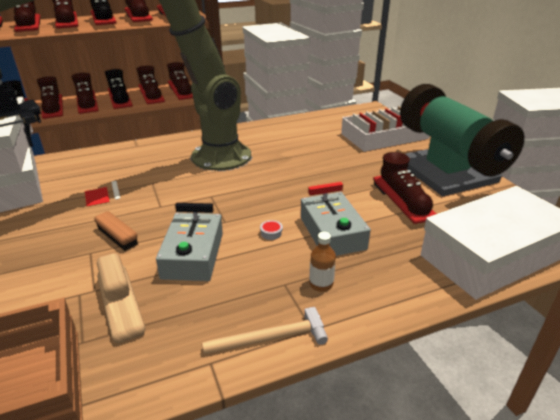

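View pics/top1.png

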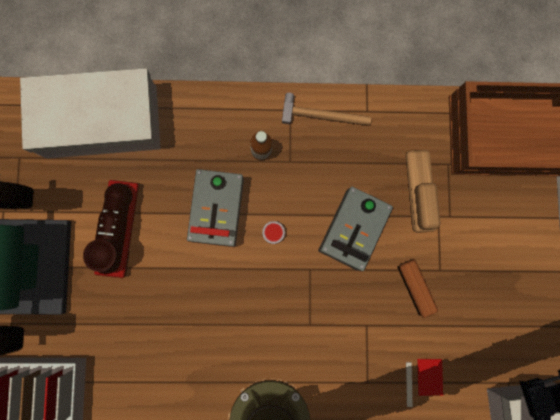

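The top view shows the red handle near (210,231) and its button at (217,182). In the scene view they are at (325,188) and (344,223). The black box is at top (355,228) and the tin at (273,232). Next I triangulate the handle and button.

```bash
cat > m.py <<'E'
import numpy as np,cv2
def load(n):
    return dict(np.load(n+'.npz'))
def blob(v,kind,win):
    h=cv2.cvtColor(v['p'],cv2.COLOR_RGB2HSV).astype(int);H,S,V=h[...,0],h[...,1],h[...,2]
    m=((H<8)|(H>172))&(S>170)&(V>90) if kind=='red' else (H>45)&(H<80)&(S>110)&(V>50)
    w=np.zeros(m.shape,bool);x0,y0,x1,y1=win;w[y0:y1,x0:x1]=1;m=(m&w).astype(np.uint8)
    n,l,st,c=cv2.connectedComponentsWithStats(m);i=1+np.argmax(st[1:,4]);l=(l==i).astype(np.uint8)
    ct=cv2.findContours(l,0,cv2.CHAIN_APPROX_NONE)[0][0]
    return st[i],c[i],cv2.minAreaRect(ct),l
def P(v):return v['K']@np.c_[v['R'],v['t']]
def tri(a,b,pa,pb):
    X=cv2.triangulatePoints(P(a),P(b),np.array(pa,float),np.array(pb,float)).ravel();return X[:3]/X[3]
def plane(v,p,z):
    c=-v['R'].T@v['t'];r=v['R'].T@np.linalg.solve(v['K'],[*p,1]);return c+r*(z-c[2])/r[2]
def dep(v,p):
    d=v['d'][int(round(p[1])),int(round(p[0]))];return v['R'].T@(np.linalg.solve(v['K'],[*p,1])*d-v['t'])
E
python3 - <<'E'
from m import *
T,S=load('top'),load('scene');np.set_printoptions(precision=4,suppress=True)
for k,z,wt,ws in(('red',.118,(180,220,240,245),(300,175,350,200)),('green',.08,(205,172,230,192),(330,212,360,235))):
    a=blob(T,k,wt);b=blob(S,k,ws)
    print(k,a[:3],b[:3]);print(tri(T,S,a[1],b[1]),plane(T,a[1],z),plane(S,b[1],z),dep(T,a[1]),dep(S,b[1]))
    print([plane(T,q,z) for q in cv2.boxPoints(a[2])])
# box top points by depth
h,w=T['d'].shape
u,v=np.meshgrid(np.arange(170,260),np.arange(155,260))
q=np.linalg.solve(T['K'],np.stack([u.ravel(),v.ravel(),0*u.ravel()+1]))*T['d'][v.ravel(),u.ravel()]
X=(T['R'].T@(q-T['t'][:,None])).T
b=X[(X[:,2]>.06)&(X[:,2]<.08)];r=cv2.minAreaRect(b[:,:2].astype(np.float32));print('box',r,cv2.boxPoints(r),np.median(b[:,2]))
b=X[(X[:,2]>.1)&(X[:,2]<.13)];r=cv2.minAreaRect(b[:,:2].astype(np.float32));print('bar',r,cv2.boxPoints(r),np.median(b[:,2]),b[:,:2].mean(0))
E
```

```text
red (array([191, 227,  38,   9, 215], dtype=int32), array([209.6791, 230.9721]), ((209.51034545898438, 230.87586975097656), (37.37046432495117, 6.31145715713501), 4.763641834259033)) (array([309, 182,  34,  13, 280], dtype=int32), array([325.125 , 187.8107]), ((325.3824462890625, 187.75540161132812), (8.473966598510742, 33.99984359741211), 81.02737426757812))
[0.5156 0.165  0.1092] [0.5151 0.164  0.118 ] [0.5286 0.1577 0.118 ] [0.515  0.1638 0.1194] [0.5235 0.1605 0.1145]
[array([0.5106, 0.2131, 0.118 ]), array([0.527 , 0.2123, 0.118 ]), array([0.52  , 0.1155, 0.118 ]), array([0.5036, 0.1165, 0.118 ])]
green (array([213, 177,   9,   9,  68], dtype=int32), array([216.9706, 180.9412]), ((217.0, 181.0), (8.0, 8.0), 90.0)) (array([339, 218,  10,   8,  58], dtype=int32), array([343.7759, 221.5345]), ((344.0000305175781, 221.50003051757812), (7.77817440032959, 7.77817440032959), 45.0))
[0.6532 0.1512 0.0853] [0.6543 0.1521 0.08  ] [0.6466 0.1549 0.08  ] [0.6513 0.1504 0.0959] [0.6611 0.1458 0.0918]
[array([0.665 , 0.1631, 0.08  ]), array([0.6653, 0.1414, 0.08  ]), array([0.6432, 0.1409, 0.08  ]), array([0.6429, 0.1626, 0.08  ])]
box ((0.6158604025840759, 0.14941464364528656), (0.1553046554327011, 0.28054913878440857), 75.31170654296875) [[0.4605 0.1099]
 [0.7319 0.0387]
 [0.7712 0.189 ]
 [0.4999 0.2601]] 0.06996654167588923
bar ((0.5145972967147827, 0.16560402512550354), (0.10035695135593414, 0.016414843499660492), 84.00274658203125) [[0.5012 0.1166]
 [0.5175 0.1148]
 [0.528  0.2147]
 [0.5117 0.2164]] 0.11815546297853552 [0.5142 0.1652]
```

The bar centre is at (0.515, 0.165), top 118 mm, about 100 x 16 mm. The button is at (0.652, 0.151). They are 138 mm apart as expected, and both give a box yaw of about -0.105. I close the jaws and travel over in stages.

>>> step_arm(rows=[[[0.2, -0.16, 0, 0, 0, 0.02], [0.4, -0.32, 0, 0, 0, 0.05], [0.6, -0.48, 0, 0, 0, 0.08], [0.75, -0.6, 0, 0, 0, 0.1], [0.9, -0.72, 0, 0, 0, 0.119], [1, -0.8, 0, 0, 0, 0.119], [1, -0.8, 0, 0, 0, 0.119], [1, -0.8, 0, 0, 0, 0.119]]], jaw=1, squeeze=10)

```text
clock: 0.9
ee_pos: [0.3628, -0.364, 0.2225]
orientation: [[0.995, -0.098, 0.0], [-0.098, -0.995, 0.001], [0.0, -0.001, -1.0]]
wrist_force: [0.3, 0.3, -0.3]
grip_width: 0.0307
grasp_force: 0.0
```

>>> step_arm(rows=[[[0.08, -0.18, 0, 0, 0, 0.002], [0.16, -0.36, 0, 0, 0, 0.002], [0.24, -0.54, 0, 0, 0, 0.002], [0.32, -0.72, 0, 0, 0, 0.002], [0.38, -0.9, 0, 0, 0, 0.002], [0.41, -0.98, 0, 0, 0, 0.002], [0.41, -0.98, 0, 0, 0, 0.002], [0.41, -0.98, 0, 0, 0, 0.002]]])

```text
clock: 1.7
ee_pos: [0.4875, -0.1366, 0.2222]
orientation: [[0.994, -0.113, -0.001], [-0.113, -0.994, -0.001], [-0.001, 0.001, -1.0]]
wrist_force: [0.8, -0.5, -0.4]
grip_width: 0.0006
grasp_force: 0.0
```

>>> step_arm(rows=[[[-0.04, -0.18, 0, 0, 0, 0], [-0.08, -0.36, 0, 0, 0, 0], [-0.12, -0.54, 0, 0, 0, 0], [-0.16, -0.72, 0, 0, 0, 0], [-0.2, -0.9, 0, 0, 0, 0], [-0.228, -1, 0, 0, 0, 0], [-0.228, -1, 0, 0, 0, 0], [-0.228, -1, 0, 0, 0, 0]]])

```text
clock: 2.5
ee_pos: [0.4598, 0.1175, 0.2224]
orientation: [[0.993, -0.115, -0.0], [-0.115, -0.993, -0.001], [0.0, 0.001, -1.0]]
wrist_force: [1.0, -0.3, 0.4]
grip_width: 0.0004
grasp_force: 0.0
```

>>> step_arm(rows=[[[0.005, -0.12, 0, 0, 0, 0], [0.005, -0.21, 0, 0, 0, 0], [0.005, -0.21, 0.12, 0, 0, 0], [0.005, -0.21, 0.24, 0, 0, 0], [0.005, -0.21, 0.36, 0, 0, 0], [0.005, -0.21, 0.46, 0, 0, 0], [0.005, -0.21, 0.49, 0, 0, 0], [0.005, -0.21, 0.49, 0, 0, 0]]])

```text
clock: 3.3
ee_pos: [0.4664, 0.1694, 0.099]
orientation: [[0.993, -0.115, -0.003], [-0.115, -0.993, -0.001], [-0.002, 0.001, -1.0]]
wrist_force: [0.3, -0.2, -0.6]
grip_width: 0.0002
grasp_force: 0.0
```

Run:
```python
from workcell import telemetry,get_image
import cv2,numpy as np
a=get_image('scene')[0];b=get_image('top')[0]
f=lambda p:cv2.resize(p[:,:,::-1],None,fx=4,fy=4,interpolation=cv2.INTER_CUBIC)
cv2.imwrite('pics/c2.png',np.hstack([f(a[140:260,280:380]),f(b[155:275,165:265])]))
s=telemetry.observe();print(s['ee_pos'],s['orientation'],s['wrist_force'])
```

```text
[0.46772459 0.17094885 0.1010024 ] [[ 9.93474693e-01 -1.14043851e-01  1.42628264e-03]
 [-1.14044062e-01 -9.93475690e-01  6.73800216e-05]
 [ 1.40929285e-03 -2.29599412e-04 -9.99998981e-01]] [-0.24546498 -0.19914222  0.91756407]
```

View pics/c2.png

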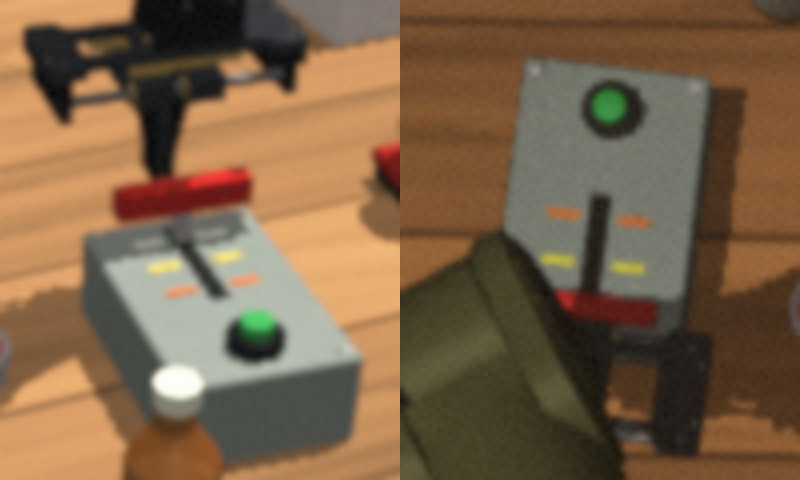

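The closed fingers sit just behind the middle of the red bar (scene crop 160,170; bar 115–250). I push along tool x.

>>> step_arm(rows=[[[0.05, 0, 0, 0, 0, 0], [0.1, 0, 0, 0, 0, 0], [0.13, 0, 0, 0, 0, 0], [0.16, 0, 0, 0, 0, 0], [0.18, 0, 0, 0, 0, 0], [0.2, 0, 0, 0, 0, 0], [0.22, 0, 0, 0, 0, 0], [0.24, 0, 0, 0, 0, 0]]])

```text
clock: 4.2
ee_pos: [0.527, 0.1649, 0.1001]
orientation: [[0.994, -0.112, 0.001], [-0.112, -0.994, 0.0], [0.001, -0.0, -1.0]]
wrist_force: [0.9, 0.5, 0.2]
grip_width: 0.0003
grasp_force: 0.0
```

>>> step_arm(rows=[[[0.02, 0, 0, 0, 0, 0], [0.04, 0, 0, 0, 0, 0], [0.06, 0, 0, 0, 0, 0], [0.075, 0, 0, 0, 0, 0], [0.09, 0, 0, 0, 0, 0], [0.105, 0, 0, 0, 0, 0]]])

```text
clock: 4.8
ee_pos: [0.5533, 0.1619, 0.1001]
orientation: [[0.994, -0.112, 0.002], [-0.112, -0.994, 0.0], [0.002, -0.0, -1.0]]
wrist_force: [0.4, -0.2, -0.0]
grip_width: 0.0005
grasp_force: 0.0
```

```bash
cat > look.py <<'E'
import sys
from workcell import telemetry,get_image
import cv2,numpy as np
a=get_image('scene')[0];b=get_image('top')[0]
f=lambda p:cv2.resize(p[:,:,::-1],None,fx=4,fy=4,interpolation=cv2.INTER_CUBIC)
cv2.imwrite(sys.argv[1],np.hstack([f(a[140:260,280:380]),f(b[155:275,165:265])]))
s=telemetry.observe();print(s['clock'],s['ee_pos'],s['orientation'][:,0],s['wrist_force'])
E
python3 look.py pics/c3.png
```

```text
4.9 [0.55335294 0.16179396 0.1000318 ] [ 0.99360981 -0.11286293  0.00122314] [-1.1638107  -0.37410778  0.50210434]
```

View pics/c3.png

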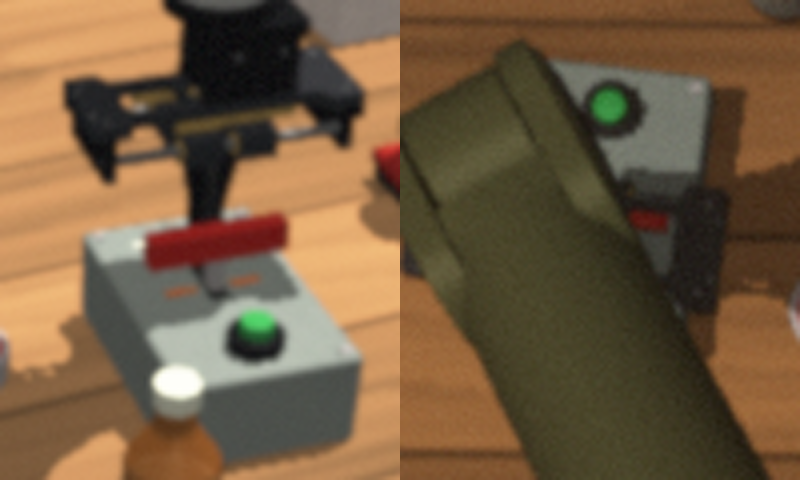

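The bar now seems to be at the orange (second) marks. I check it by its shift in the scene view.

Run:
```python
from m import *
from workcell import get_image
S=load('scene');w=(300,175,360,215);a=blob(S,'red',(300,175,350,200))
S2=dict(S);S2['p'],S2['d']=get_image('scene');b=blob(S2,'red',w)
for q in(a,b):print(q[0],q[1],q[2])
print(plane(S,b[2][0],.107)-plane(S,a[2][0],.107))
```

```text
[309 182  34  13 280] [325.125      187.81071429] ((325.3824462890625, 187.75540161132812), (8.473966598510742, 33.99984359741211), 81.02737426757812)
[317 194  34  13 269] [333.59851301 199.69144981] ((333.67559814453125, 199.31951904296875), (9.149436950683594, 34.15324401855469), 77.90524291992188)
[ 0.06363587 -0.00718287  0.        ]
```

The bar moved 64 mm, so it is at the second stop. I back off, rise, and go over the button, which lies 100 mm further along tool x.

>>> step_arm(rows=[[[-0.06, 0, 0, 0, 0, 0], [-0.1, 0, 0, 0, 0, 0], [-0.1, 0, -0.15, 0, 0, 0], [-0.1, 0, -0.3, 0, 0, 0], [0.05, 0, -0.3, 0, 0, 0], [0.2, 0, -0.3, 0, 0, 0], [0.35, 0, -0.3, 0, 0, 0], [0.4, 0, -0.3, 0, 0, 0]]])

```text
clock: 5.75
ee_pos: [0.6546, 0.1489, 0.1743]
orientation: [[0.993, -0.115, 0.001], [-0.115, -0.993, -0.0], [0.001, 0.0, -1.0]]
wrist_force: [0.1, -0.2, 0.7]
grip_width: 0.0007
grasp_force: 0.0
```

>>> step_arm(rows=[[[0, 0, 0.1, 0, 0, 0], [0, 0, 0.2, 0, 0, 0], [0, 0, 0.28, 0, 0, 0], [0, 0, 0.28, 0, 0, 0]]])

```text
clock: 6.15
ee_pos: [0.6493, 0.1501, 0.1016]
orientation: [[0.994, -0.112, -0.006], [-0.112, -0.994, -0.001], [-0.006, 0.002, -1.0]]
wrist_force: [-1.0, -0.1, -0.5]
grip_width: 0.0004
grasp_force: 0.0
```

```bash
python3 look.py pics/c4.png
```

```text
6.25 [0.65151414 0.15101302 0.10536883] [ 9.93719017e-01 -1.11904042e-01 -9.87739197e-06] [0.44939064 0.52522732 0.5170581 ]
```

View pics/c4.png

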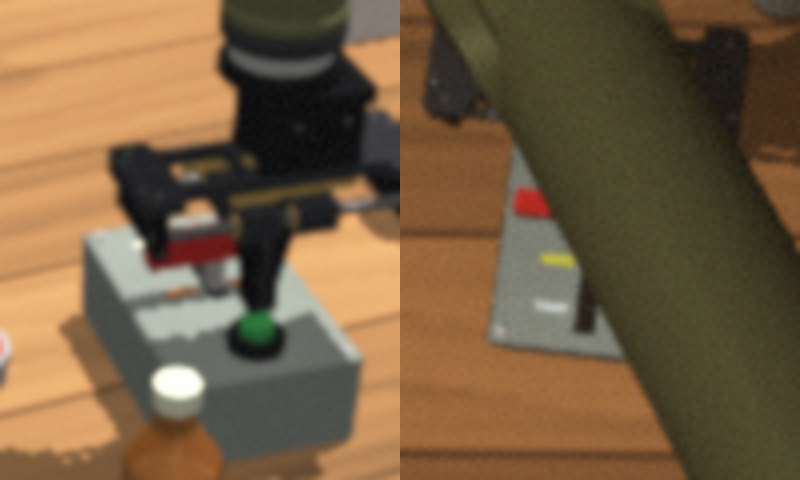

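The handle is still at its stop and the fingertip is right above the button (scene crop 258,325). I descend while watching the force.

>>> step_arm(rows=[[[0, 0, 0.02, 0, 0, 0], [0, 0, 0.03, 0, 0, 0], [0, 0, 0.04, 0, 0, 0], [0, 0, 0.04, 0, 0, 0]]])

```text
clock: 6.65
ee_pos: [0.6515, 0.1508, 0.095]
orientation: [[0.994, -0.112, -0.0], [-0.112, -0.994, -0.0], [-0.0, 0.0, -1.0]]
wrist_force: [0.2, -0.5, -0.3]
grip_width: 0.0006
grasp_force: 0.0
```

>>> step_arm(rows=[[[0, 0, 0.006, 0, 0, 0], [0, 0, 0.012, 0, 0, 0], [0, 0, 0.012, 0, 0, 0]]])

```text
clock: 6.95
ee_pos: [0.6517, 0.1509, 0.0921]
orientation: [[0.994, -0.112, 0.0], [-0.112, -0.994, 0.0], [0.0, -0.0, -1.0]]
wrist_force: [0.5, 0.0, 0.2]
grip_width: 0.0004
grasp_force: 0.6
```

>>> step_arm(rows=[[[0, 0, 0.006, 0, 0, 0], [0, 0, 0.012, 0, 0, 0], [0, 0, 0.012, 0, 0, 0]]])

```text
clock: 7.25
ee_pos: [0.6517, 0.151, 0.0891]
orientation: [[0.994, -0.112, 0.0], [-0.112, -0.994, 0.0], [0.0, -0.0, -1.0]]
wrist_force: [0.2, -0.3, 2.3]
grip_width: 0.0007
grasp_force: 1.3
```

>>> step_arm(rows=[[[0, 0, 0.004, 0, 0, 0], [0, 0, 0.008, 0, 0, 0], [0, 0, 0.008, 0, 0, 0]]])

```text
clock: 7.55
ee_pos: [0.6517, 0.151, 0.0871]
orientation: [[0.994, -0.112, 0.0], [-0.112, -0.994, 0.0], [0.0, -0.0, -1.0]]
wrist_force: [0.6, -0.2, 3.7]
grip_width: 0.0006
grasp_force: 1.8
```

>>> step_arm(rows=[[[0, 0, 0.004, 0, 0, 0], [0, 0, 0.008, 0, 0, 0], [0, 0, 0.008, 0, 0, 0]]])

```text
clock: 7.85
ee_pos: [0.6518, 0.151, 0.0864]
orientation: [[0.994, -0.112, 0.001], [-0.112, -0.994, -0.0], [0.001, 0.0, -1.0]]
wrist_force: [-2.8, -0.9, 9.3]
grip_width: 0.0007
grasp_force: 4.8
```

The button has bottomed: the force jumped to 9 N and the tip stalled at 86.4 mm. I hold briefly, then rise and clear away.

>>> step_arm(rows=[[[0, 0, 0.003, 0, 0, 0], [0, 0, 0.003, 0, 0, 0], [0, 0, 0.003, 0, 0, 0]]])

```text
clock: 8.15
ee_pos: [0.6518, 0.151, 0.0863]
orientation: [[0.994, -0.112, 0.001], [-0.112, -0.994, -0.001], [0.001, 0.001, -1.0]]
wrist_force: [-4.0, -1.8, 12.7]
grip_width: 0.0003
grasp_force: 6.2
```

>>> step_arm(rows=[[[0, 0, -0.03, 0, 0, 0], [0, 0, -0.1, 0, 0, 0], [0, 0, -0.25, 0, 0, 0], [0, 0, -0.4, 0, 0, 0], [0, 0, -0.5, 0, 0, 0], [0, 0, -0.5, 0, 0, 0], [0, 0, -0.5, 0, 0, 0], [0, 0, -0.5, 0, 0, 0]]])

```text
clock: 8.95
ee_pos: [0.6508, 0.1504, 0.2078]
orientation: [[0.994, -0.112, -0.003], [-0.112, -0.994, -0.001], [-0.002, 0.001, -1.0]]
wrist_force: [-0.3, -0.6, -0.9]
grip_width: 0.0003
grasp_force: 0.0
```

```bash
python3 look.py pics/c5.png
```

```text
9.05 [0.65075963 0.15048316 0.20756075] [ 0.99370441 -0.11200001 -0.00274647] [-0.01982458  0.18933202  0.00521443]
```

View pics/c5.png

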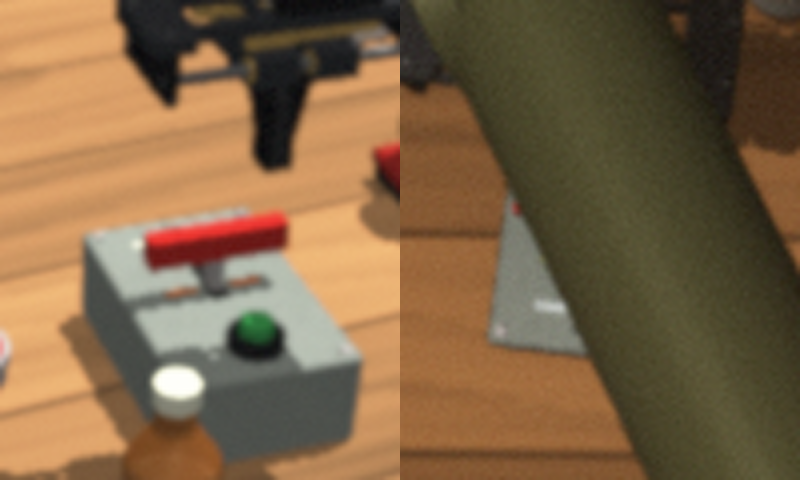

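The handle is at the second stop, the button is back up, the bottle and tin have not moved, and the gripper is clear.

```bash
python3 -c "
from workcell import workorder
print(workorder.hand_in())"
```

```text
the job is handed in; nothing more can be done
None
```

The red handle is at its second stop (measured travel 64 mm), the green button was pressed until it bottomed and has come back up, and the job is handed in; no pass/fail verdict came back.

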